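Set out the customer's order tablet

TASK

Set out the order tablet for the next customer: stand it on the rubber counter mat, with the whole foot on the mat and square to it, turn the screen to face straight out across the counter to the customer's side (away from the robot), and lean it back about 30 degrees from upright. Don't topple the stand and don't push the jars, mug, shaker, spoon pot or spatula about.

Things in the scene. Friction and masses are not known exactly. Their poses are not given: they have to be found in the camera images.
- stand: Tablet stand, loose, about 0.92 kg in all: grey weighted foot plate 170 (x) x 130 (y) x 12 mm with a round upright aluminium pole, 28 mm diameter, at its middle; the pole's black top, 270 mm above the foot's underside, rises clear of the tablet and can be gripped from above. Origin: centre of the foot's underside, on the pole's axis; z up, x along the foot's long side. May stand either way round.
- pole_top (a point): Point on the pole's axis 265 mm above the foot's underside (5 mm below the very top); a good grip lies about 15 mm below it.
- screen (a point): Middle of the tablet's glass. x points out of the screen to the viewer, z up the screen, y along its width. The tablet is a black case 214 wide (y) x 140 high (z) x 15 mm thick (x); this point is on its front face at half height and width. The front is a dark page with pale tiles; the back has a square steel plate and the hinge.
- screen_top (a point): Middle of the tablet's top edge, halfway through its 15 mm thickness (70 mm above half height); same axes as screen. To pinch the edge clear of the pole, take it about 70 mm to either side of this point.
- swivel (a joint): Turn of the screen about the pole's axis, rad, relative to the foot: 0 when the screen faces along the foot's +x, growing anticlockwise seen from above, range -2.6 to 2.6. Stays where it is left; takes about 0.07 N m to turn.
- tilt (a joint): Lean of the screen, rad: 0 upright, positive leaning back (top edge towards the pole), negative nodding forward; range -0.4 to 0.7; 0.52 is 30 degrees. Hinge axis: level, 50 mm out from the pole's axis, 150 mm above the foot's underside, parallel to the tablet's width, 14 mm behind its back at half height. Stays where it is left; takes about 0.1 N m.
- mat: Dark rubber counter mat, fixed, 220 (x) x 180 (y) x 3 mm thick. Origin: centre of its underside, on the counter; x along its long side, which points roughly away from the robot.
- counter (a point): Fixed point on the counter top in front of the robot, for direction only: x points straight out across the counter to the customer's side, away from the robot; y runs along the counter's far edge, z up.
- spread_jar: Bystander, loose, to be left alone: big glass jar of chocolate spread with white screw cap, 90 dia x 135 mm. Origin: centre of the underside.
- jam_jar: Bystander, loose, to be left alone: small jam jar with gold cap, 68 dia x 85 mm. Origin: centre of the underside.
- syrup_jar: Bystander, loose, to be left alone: jar with red cap, 74 dia x 110 mm. Origin: centre of the underside.
- spoon_pot: Bystander, loose, to be left alone: steel cylinder pot full of spoons, 84 dia, pot 110 high, spoons up to about 190 mm. Origin: centre of the underside.
- sugar_shaker: Bystander, loose, to be left alone: glass sugar shaker with steel cap, 68 dia x 150 mm. Origin: centre of the underside.
- spatula: Bystander, loose, to be left alone: flat round-ended steel crepe spatula with wooden handle, lying along its x between the two places; reaches 130 mm behind and 218 mm ahead of its origin (on the counter), 36 wide, 16 high, mm.
- mug: Bystander, loose, to be left alone: white mug, 80 dia x 85 mm. Origin: centre of the underside.

How it is judged:
By the outcome, as a careful person would: the job done as asked, in the order asked, and still so for the second after the job is handed in, with the robot touching nothing.
It also fails if it takes over 58 s, if anything falls off the work surface, if the arm or the gripper's body presses on something with over 40 N, if the wrist force passes 120 N, or if a joint passes its speed limit or range.

ROBOT

A 6-joint arm with a two-finger parallel gripper is mounted at the origin on the work surface. World frame = base frame: x ahead of the robot, y to its left, z up, the work surface at z = 0. Lengths are in m, angles in rad, forces in N, time in s.
With the tool pointing down it reaches from about 0.3 to 1 m from the base axis. Payload 5.1 kg.
Tool frame: the origin (TCP) lies between the finger pads; the fingertips stand 8 mm ahead of it and the grasp point (between the pads) lies 11 mm behind it; x points along the fingers, y is the direction in which the jaws open and shut, and the axes are right-handed (so a half turn about x gives the same grasp; the last joint's range is limited). The gripper opens to 95 mm and grips with 3 to 60 N. Pads are 20 mm wide; open, the fingers measure 119 mm over their backs; the gripper's body (75 mm by 180 mm) begins 59 mm behind the grasp point.
Start: joints at [-1.297, 0.124, 1.65, -0, 1.367, -0.083], TCP at [0.227, -0.609, 0.223] pointing down, gripper open.
Joint ranges: [-2.61, 2.61], [-1.02, 2.33], [0.03, 2.71], [-1.35, 4.49], [0.32, 2.68], [-2.91, 2.91]. Speed limits (rad/s): [2.57, 2.57, 3.14, 3.14, 3.14, 3.14].

INTERFACE

Orientations are given as a rotation vector (axis times angle).
In Python, from station import * gives the robot as it stands. The module is installed in compiled form; this text tells all that it offers.
- The arm moves only by the shell command python3 -m inch 'ROWS' [OPENING] [FORCE]. ROWS is JSON, one flat list of numbers, 6 for each row, row after row: the shift along the tool's x, y, z in mm, then the turn, a rotation vector about the tool's x, y, z in degrees. In form: [tx, ty, tz, wx, wy, wz, tx, ty, tz, wx, wy, wz, ...]. A call has 1 to 5 rows; each row shifts and turns the commanded pose from where the row before left it, along the tool's axes as they then stand; what a row does not reach is not made up. A row lasts 1/8 s, in which the tool goes at most 62.5 mm and 10.7 degrees, less where a joint would pass 70% of its speed; a pose out of reach is approached as far as the arm can. A call with a gripper value outside its range is refused whole. OPENING is the opening, from 0 (shut) to 1 (fully open), set as the call begins (- or left out, the last holds). The fingers move at their own pace and stop on an object; FORCE is the grip in N (left out, the last holds). Time passes only in rows, so rows that do not move let the fingers close. It gives the time, the measured TCP pose, the force and the opening at its end, in the units of the state.
- state(): the state, without advancing time (a new reading comes with each control period).
- camera(name): name is "scene" or "top" or "wrist"; returns a dict with "pixels" (384x512x3 uint8, blue, green, red), "camera_matrix" (3x3 intrinsics, pixels), "camera_from_world" (4x4, takes a point from world to camera coordinates). Camera axes: x right, y down, z forward; pixel columns grow to the right and rows downward; lengths in m; the calibration is good to about 2 mm. A picture is of the moment at which its call begins. There is no depth.
- hand_in(): hands the job in, once; it reports no verdict.
The state is a dict: "time_s": time; "joint_pos": joint angles; "qvel": joint speeds; "joint_torque": joint torques, N m; "tcp_pos": TCP position; "tcp_rot": TCP orientation; "force": force on the tool from outside, world axes, zero at the start; "ft_torque": the same for the moment, N m; "gripper_width": finger opening in m.
Only numpy, scipy, OpenCV 4.12 (cv2) and the standard library are available. Lean on these libraries where they do the work, as an engineer would, in place of code of your own. Each camera call takes 0.05 s, during which the arm holds its last target. There are 200 camera calls.

## Working session

There is one attempt and no reset: what is moved stays moved. The work goes in short steps, Python scripts to look and compute and a shell command to move; the robot and the scene stay as the last step left them, time stands still between calls to the robot, and variables do not carry over. Pictures are saved under pics/ and viewed, about 8 in all and at most 12, crops included, and the job is handed in when it is done.

```bash
mkdir -p pics
cat > h.py <<'E'
from station import *
import numpy as np, cv2
from scipy.spatial.transform import Rotation as R
def ray(c,u,v,z):
    K=c["camera_matrix"];T=np.array(c["camera_from_world"]);
    d=T[:3,:3].T@np.linalg.inv(K)@[u,v,1];o=-T[:3,:3].T@T[:3,3]
    return o+d*(z-o[2])/d[2]
def proj(c,p):
    T=np.array(c["camera_from_world"]);q=np.array(c["camera_matrix"])@(T[:3,:3]@np.array(p)+T[:3,3]);return q[:2]/q[2]
E
python3 - <<'E'
from h import *
import pickle
cs={n:camera(n) for n in("scene","top")}
pickle.dump(cs,open("c0.pkl","wb"))
for n,c in cs.items():
    cv2.imwrite(f"pics/{n}0.png",cv2.resize(c["pixels"],(800,600)))
    T=np.array(c["camera_from_world"]);print(n,-T[:3,:3].T@T[:3,3],T[:3,:3].round(2).tolist())
s=state();print(s["tcp_pos"],s["tcp_rot"],s["time_s"],R.from_rotvec(s["tcp_rot"]).as_matrix().round(3))
E
```

```text
scene [ 1.76995074 -0.23412565  1.1083175 ] [[0.18, 0.98, 0.0], [0.6, -0.11, -0.79], [-0.78, 0.14, -0.61]]
top [3.53724556e-01 1.01656869e-03 1.35716154e+00] [[-0.1, -1.0, -0.0], [-0.97, 0.1, -0.2], [0.2, -0.02, -0.98]]
[ 0.22681742 -0.60851958  0.22149624] [ 2.02769526  0.36761026 -2.02810925] 0.1 [[-0.001  0.349 -0.937]
 [ 0.002 -0.937 -0.349]
 [-1.    -0.002 -0.   ]]
```

View pics/scene0.png

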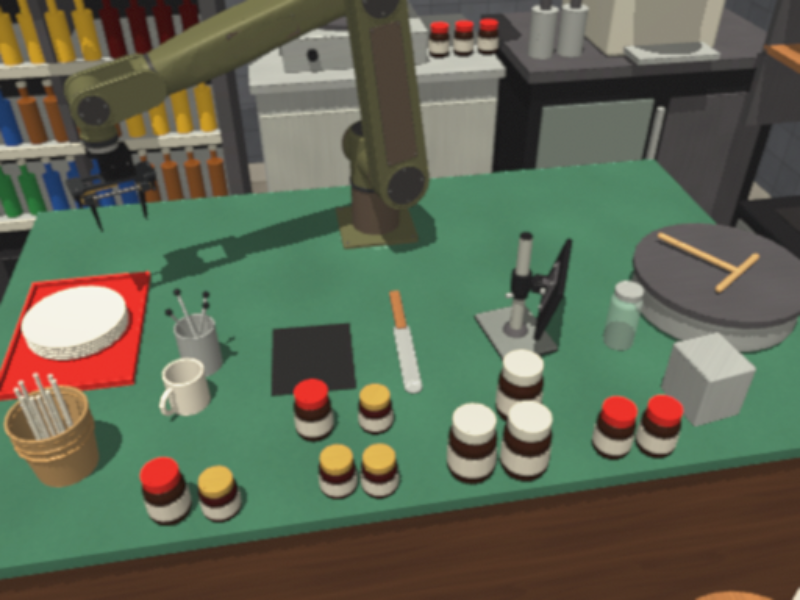

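View pics/top0.png

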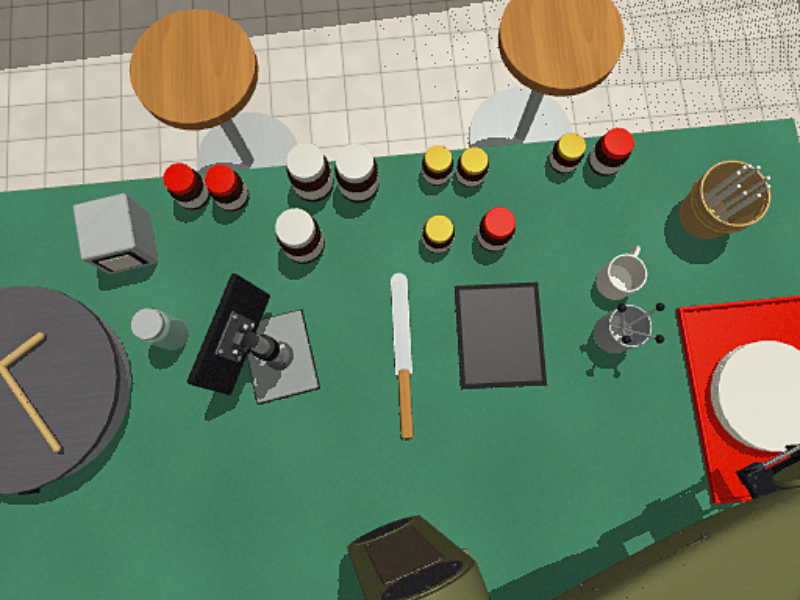

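The scene view shows the stand at about (520,330), with its tablet facing right (+y) and nodding slightly. The mat is at (313,358). In the top view, the mat is at (500,335) and the foot's visible corners are near (303,310), (318,388) and (258,402). The spatula lies between stand and mat.

Run:
```python
from h import *
import pickle
cs=pickle.load(open("c0.pkl","rb"));c=cs["top"];im=c["pixels"]
hsv=cv2.cvtColor(im,cv2.COLOR_BGR2HSV)
# far edge
g=((hsv[...,0]>60)&(hsv[...,0]<95)&(hsv[...,1]>90)).astype(np.uint8)
P=[]
for u in list(range(5,85,4))+list(range(265,280,4))+list(range(325,345,4))+list(range(415,500,4)):
    r=np.nonzero(g[:,u])[0]
    if len(r): P.append(ray(c,u,r[0],0)[:2])
P=np.array(P);l=cv2.fitLine(P.astype(np.float32),cv2.DIST_HUBER,0,.001,.001).ravel();print("edge dir",l,"deg from y",np.degrees(np.arctan2(-l[0]/l[1],1)))
# mat
m=((hsv[...,1]<60)&(hsv[...,2]<130)).astype(np.uint8);m[:, :285]=0;m[:,355:]=0;m[:175]=0;m[252:]=0
k=max(cv2.findContours(m,0,2)[0],key=cv2.contourArea)
w=np.array([ray(c,*p[0],.003)[:2] for p in k]).astype(np.float32)
r=cv2.minAreaRect(w);print("mat",r,cv2.boxPoints(r))
# foot
x0,y0=150,185
gray=((hsv[...,1]<60)&(hsv[...,2]>85)&(hsv[...,2]<175)).astype(np.uint8)
for n,(a,b,w_,h_) in {"top":(110,170,110,100),"scene":(290,140,90,100)}.items():
    i=cs[n]["pixels"][b:b+h_,a:a+w_];cv2.imwrite(f"pics/{n}_crop.png",cv2.resize(i,None,fx=5.5,fy=5.5,interpolation=cv2.INTER_CUBIC))
A=cv2.imread("pics/top_crop.png");B=cv2.imread("pics/scene_crop.png")
o=np.hstack([A,B]);print(o.shape);cv2.imwrite("pics/both.png",cv2.resize(o,(800,400)) )
for u,v in [(195.5,199),(204,248),(165,257)]: print("foot",ray(c,u,v,.012))
print("pole base",ray(c,178,228,.012))
```

```text
edge dir [ 1.0327497e-05 -1.0000000e+00  9.4637752e-01 -2.4498090e-01] deg from y 0.00059172197
mat ((0.521774411201477, -0.21962642669677734), (0.17994335293769836, 0.2196870744228363), 86.91914367675781) [[ 0.4072541  -0.30356452]
 [ 0.62662363 -0.31537163]
 [ 0.6362947  -0.13568833]
 [ 0.4169252  -0.12388122]]
(550, 1100, 3)
foot [0.61012983 0.18427936 0.012     ]
foot [0.44673628 0.16790903 0.012     ]
foot [0.43045086 0.29510986 0.012     ]
pole base [0.51974985 0.24779637 0.012     ]
```

View pics/both.png

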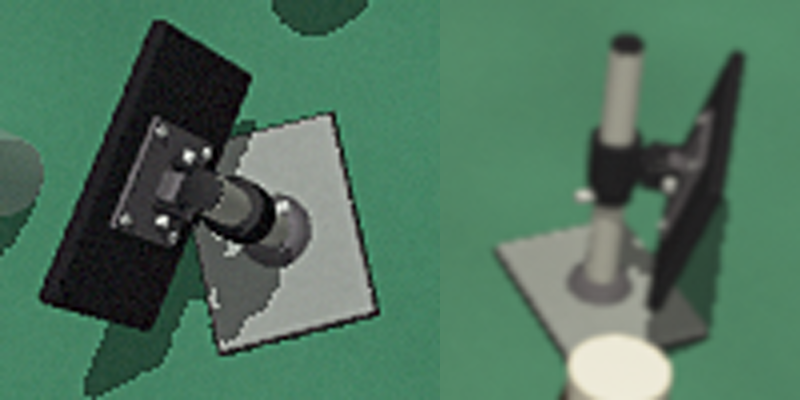

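The crop shows the foot corners at (332,113), (379,313) and (220,353). The pole cap is at (203,190) in the top view and (627,44) in the scene view. The tablet's upper edge runs (160,20)–(42,298), and it faces left and nods forward.

Run:
```python
from h import *
import pickle
cs=pickle.load(open("c0.pkl","rb"));c=cs["top"];s=cs["scene"]
t=lambda u,v:(u/4+110-.4,v/4+170-.4)
F=[ray(c,*t(*p),.012)[:2] for p in [(332,113),(379,313),(220,353)]]
e=F[0]-F[1];f=F[2]-F[1];print(F,np.linalg.norm(e),np.linalg.norm(f),np.degrees(np.arctan2(e[1],e[0])),np.degrees(np.arctan2(-f[0],f[1])),"ctr",(F[0]+F[2])/2)
print("poletop top",ray(c,*t(203,190),.27),"scene",ray(s,(627-440)/4+290-.4,44/4+140-.4,.27))
print("base scene",ray(s,(600-440)/4+290-.4,283/4+140-.4,.014))
a,b=[ray(c,*t(*p),.21) for p in [(160,20),(42,298)]];d=a-b;print("top edge",a,b,np.linalg.norm(d),np.degrees(np.arctan2(d[1],d[0])),(a+b)/2)
a,b=[ray(c,*t(*p),.085) for p in [(250,75),(150,328)]];d=a-b;print("bot edge",a,b,np.linalg.norm(d),np.degrees(np.arctan2(d[1],d[0])),(a+b)/2)
```

```text
[array([0.61494512, 0.19358969]), array([0.44710462, 0.1667465 ]), array([0.42787696, 0.29653762])] 0.1699734970715662 0.13120761115189444 9.086517202752647 8.426688393121312 ctr [0.52141104 0.24506365]
poletop top [0.52147217 0.24539261 0.27      ] scene [0.52767873 0.24280844 0.27      ]
base scene [0.52446808 0.24495222 0.014     ]
top edge [0.65612778 0.28322778 0.21      ] [0.46659904 0.3735825  0.21      ] 0.20996457351920428 -25.488706808393154 [0.56136341 0.32840514 0.21      ]
bot edge [0.63751514 0.24542345 0.085     ] [0.44795857 0.33273899 0.085     ] 0.20870001792573192 -24.73223764555001 [0.54273686 0.28908122 0.085     ]
```

```bash
python3 -m inch '[-60,0,0,0,0,0,-60,0,0,0,0,0,0,-46,-38,0,0,0,0,-46,-38,0,0,0,0,-46,-38,0,0,0]' 1 && python3 -m inch '[0,-46,-38,0,0,0,0,-46,-38,0,0,0,0,-46,-38,0,0,0,0,-46,-38,0,0,0,0,-46,-38,0,0,0]' && python3 -m inch '[0,-46,-38,0,0,0,0,-46,-38,0,0,0,0,-46,-38,0,0,0,0,-46,-38,0,0,0,0,-46,-38,0,0,0]' && python3 -m inch '[0,0,0,-9,0,0,0,0,0,-9,0,0,0,0,0,-9,0,0,0,0,0,-9,0,0,0,0,0,-9,0,0]'
cat >> h.py <<'E'
def rel(p,yaw=None):
    s=state();M=R.from_rotvec(s["tcp_rot"]).as_matrix()
    print("t",s["time_s"],"tcp",np.round(s["tcp_pos"],4),"F",np.round(s["force"],1),"w",s["gripper_width"],"j",np.round(s["joint_pos"],2),"yaw_y",np.degrees(np.arctan2(M[1,1],M[0,1])).round(2),"down",M[:,0].round(3))
    if p is not None: print("shift mm",(M.T@(np.array(p)-s["tcp_pos"])*1000).round(1))
E
python3 -c "
from h import *
rel([.5225,.245,.239])
c=camera('wrist');cv2.imwrite('pics/w1.png',c['pixels'])"
```

```text
time_s: 0.72
tcp_pos: [0.2858, -0.4382, 0.3422]
tcp_rot: [2.028, 0.366, -2.028]
force: [1.1, 0.1, 0.1]
gripper_width: 0.0953
time_s: 1.35
tcp_pos: [0.3833, -0.1562, 0.3423]
tcp_rot: [2.028, 0.365, -2.027]
force: [0.8, -0.0, 1.0]
gripper_width: 0.0951
time_s: 1.98
tcp_pos: [0.4811, 0.1259, 0.3423]
tcp_rot: [2.027, 0.366, -2.027]
force: [0.4, -0.5, -0.3]
gripper_width: 0.0952
time_s: 2.6
tcp_pos: [0.4808, 0.1238, 0.342]
tcp_rot: [1.513, 0.979, -1.515]
force: [0.3, 0.8, -1.2]
gripper_width: 0.0953
t 2.6 tcp [0.4808 0.1238 0.342 ] F [ 0.3  0.8 -1.2] w 0.09525714501646454 j [ 0.14 -0.27  1.82  0.    1.59  0.57] yaw_y -24.25 down [-0.001 -0.    -1.   ]
shift mm [ 102.9  -11.6 -127.7]
```

View pics/w1.png

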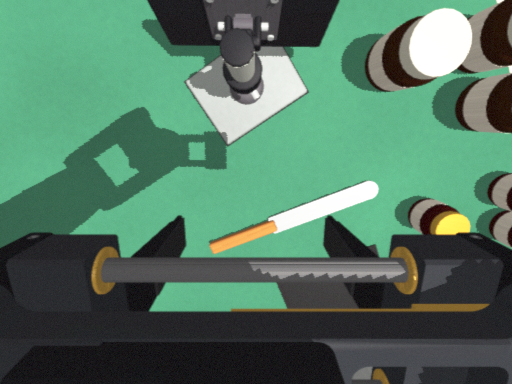

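The wrist view shows the pole cap at (238,46), with the tablet beyond it square to the tool. The spread jar's cap is to the right. I'll cross-check the pole position with this view while moving over it.

```bash
python3 -c "
from h import *
c=camera('wrist');print(ray(c,238,46,.27))"
python3 -m inch '[0,-4,-43,0,0,0,0,-4,-43,0,0,0,0,-3,-41,0,0,0,0,0,0,0,0,0]' && python3 -c "
from h import *
rel([.5225,.245,.239])"
```

```text
[0.52217196 0.24824776 0.27      ]
time_s: 3.2
tcp_pos: [0.5238, 0.2457, 0.3414]
tcp_rot: [1.516, 0.976, -1.519]
force: [-0.6, -1.1, 0.5]
gripper_width: 0.0951
t 3.2 tcp [0.5238 0.2457 0.3414] F [-0.6 -1.1  0.5] w 0.09508152350355019 j [ 0.35 -0.08  1.66  0.    1.56  0.77] yaw_y -24.54 down [-0.002 -0.001 -1.   ]
shift mm [102.4  -0.8   1. ]
```

```bash
python3 -m inch '[34,0,0,0,0,0,34,0,0,0,0,0,34,0,0,0,0,0,0,0,0,0,0,0]' && python3 -m inch '[0,0,0,0,0,0,0,0,0,0,0,0,0,0,0,0,0,0,0,0,0,0,0,0]' 0 50 && python3 -m inch '[-10,0,0,0,0,0,-25,0,0,0,0,0,-30,0,0,0,0,0,0,0,0,0,0,0]' && python3 -c "
from h import *
rel([.522,-.2195,.308])"
```

```text
time_s: 3.7
tcp_pos: [0.5218, 0.2424, 0.2371]
tcp_rot: [1.513, 0.975, -1.526]
force: [-0.2, 0.2, -0.7]
gripper_width: 0.0953
time_s: 4.2
tcp_pos: [0.5241, 0.244, 0.2414]
tcp_rot: [1.518, 0.975, -1.516]
force: [0.4, -0.9, 0.8]
gripper_width: 0.0605
time_s: 4.7
tcp_pos: [0.5252, 0.2445, 0.3097]
tcp_rot: [1.523, 0.973, -1.511]
force: [0.8, 0.0, -0.2]
gripper_width: 0.0205
t 4.7 tcp [0.5252 0.2445 0.3097] F [ 0.8  0.  -0.2] w 0.020549589963819854 j [ 0.34 -0.08  1.71  0.    1.5   0.77] yaw_y -24.55 down [ 0.006  0.002 -1.   ]
shift mm [  0.6 189.9 423.3]
```

The fingers close more slowly than I allowed for, so the lift went up empty. I'll reopen and check the stand.

```bash
python3 -m inch '[-30,0,0,0,0,0,0,0,0,0,0,0,0,0,0,0,0,0,0,0,0,0,0,0,0,0,0,0,0,0]' 1 && python3 -m inch '[0,0,0,0,0,0,0,0,0,0,0,0,0,0,0,0,0,0]'; python3 -c "
from h import *
c=camera('top');cv2.imwrite('pics/t2.png',cv2.resize(c['pixels'][150:290,90:310],(800,510)));rel([.5225,.245,.239])"
```

```text
time_s: 5.32
tcp_pos: [0.5235, 0.2438, 0.3344]
tcp_rot: [1.516, 0.975, -1.519]
force: [-0.8, -0.6, -0.8]
gripper_width: 0.0647
time_s: 5.7
tcp_pos: [0.5238, 0.2439, 0.3357]
tcp_rot: [1.518, 0.975, -1.517]
force: [0.1, 0.2, 0.3]
gripper_width: 0.0931
t 5.75 tcp [0.5238 0.2439 0.3357] F [-0.9  0.3  0.3] w 0.09415193886755113 j [ 0.34 -0.08  1.67 -0.    1.55  0.77] yaw_y -24.56 down [ 0.  0. -1.]
shift mm [96.7 -1.7 -0.4]
```

View pics/t2.png

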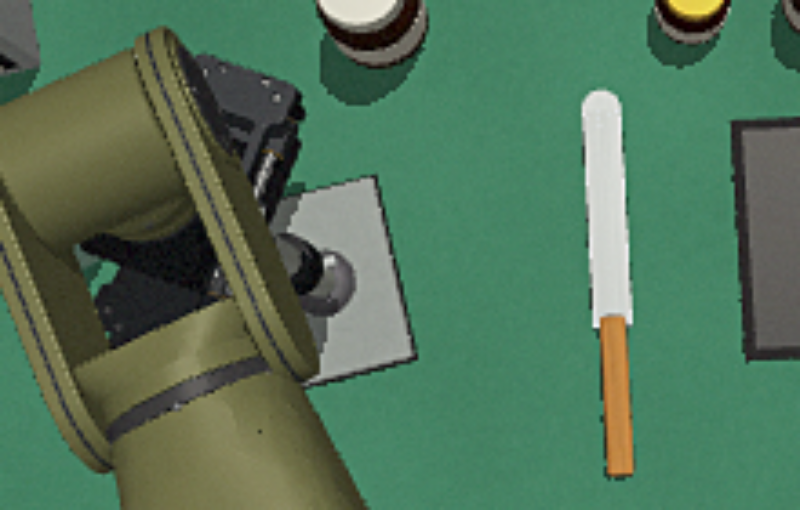

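The stand is upright and has not moved: its foot corners at (376,177) and (416,358) map back to the same pixels as before. I'll retry with a full closing time.

```bash
python3 -m inch '[32,-1,0,0,0,0,32,0,0,0,0,0,32,0,0,0,0,0,0,0,0,0,0,0]' && python3 -m inch '[0,0,0,0,0,0,0,0,0,0,0,0,0,0,0,0,0,0,0,0,0,0,0,0,0,0,0,0,0,0]' 0 50 && python3 -m inch '[0,0,0,0,0,0,0,0,0,0,0,0,0,0,0,0,0,0,0,0,0,0,0,0]'  && python3 -c "
from h import *
rel([.522,-.2195,.308])"
```

```text
time_s: 6.25
tcp_pos: [0.5212, 0.2437, 0.2364]
tcp_rot: [1.512, 0.977, -1.523]
force: [-1.0, -1.0, 0.2]
gripper_width: 0.0954
time_s: 6.88
tcp_pos: [0.5229, 0.2443, 0.2399]
tcp_rot: [1.518, 0.975, -1.517]
force: [-0.3, 0.1, 0.1]
gripper_width: 0.0506
time_s: 7.38
tcp_pos: [0.5221, 0.2448, 0.2399]
tcp_rot: [1.517, 0.977, -1.519]
force: [-5.6, 0.6, 2.6]
gripper_width: 0.0271
t 7.375 tcp [0.5221 0.2448 0.2399] F [-5.6  0.6  2.6] w 0.027088945712439236 j [ 0.34 -0.05  1.8   0.    1.39  0.77] yaw_y -24.54 down [-0.002  0.001 -1.   ]
shift mm [-68.5 192.5 422.4]
```

```bash
python3 -m inch '[0,0,0,0,0,0,-8,0,0,0,0,0,-25,0,0,0,0,0,-35,0,0,0,0,0,0,0,0,0,0,0]' && python3 -m inch '[0,10,20,0,0,0,0,19,42,0,0,0,0,19,42,0,0,0,0,19,42,0,0,0,0,19,42,0,0,0]' && python3 -m inch '[0,19,42,0,0,0,0,19,42,0,0,0,0,19,42,0,0,0,0,19,42,0,0,0,0,19,42,0,0,0]' && python3 -m inch '[0,10,22,0,0,0,0,0,0,6,0,0,0,0,0,5.7,0,0,0,0,0,0,0,0,0,0,0,0,0,0]' && python3 -c "
from h import *
rel([.522,-.2195,.308])
c=camera('top');s=camera('scene')
cv2.imwrite('pics/a3.png',np.hstack([cv2.resize(c['pixels'][150:290,250:400],(430,400)),cv2.resize(s['pixels'][140:280,130:270],(370,400))]))
for u,v in [(0,0)]: pass"
```

```text
time_s: 8.0
tcp_pos: [0.5247, 0.2443, 0.3096]
tcp_rot: [1.522, 0.972, -1.512]
force: [1.3, 1.2, -8.3]
gripper_width: 0.0275
time_s: 8.62
tcp_pos: [0.5219, 0.0357, 0.304]
tcp_rot: [1.514, 0.976, -1.521]
force: [0.1, 0.4, -10.1]
gripper_width: 0.0273
time_s: 9.25
tcp_pos: [0.521, -0.1945, 0.304]
tcp_rot: [1.516, 0.978, -1.521]
force: [0.7, 0.2, -9.3]
gripper_width: 0.0272
time_s: 9.88
tcp_pos: [0.5215, -0.2169, 0.3058]
tcp_rot: [1.656, 0.843, -1.659]
force: [-0.5, -0.4, -8.8]
gripper_width: 0.0271
t 9.875 tcp [ 0.5215 -0.2169  0.3058] F [-0.5 -0.4 -8.8] w 0.027098947096748083 j [-0.49 -0.1   1.74 -0.    1.51  0.14] yaw_y -36.18 down [-0.002  0.001 -1.   ]
shift mm [-2.2  1.9  1.8]
```

View pics/a3.png

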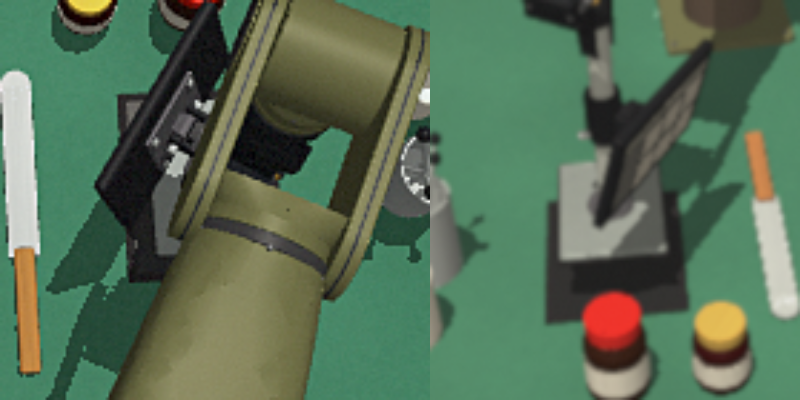

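The foot hangs squarely over the mat, with scene-crop corners at (560,165), (662,162), (668,250) and (560,262). I'll check its yaw and centre before lowering.

```bash
python3 -c "
from h import *
s=camera('scene')
def show(P,z):
    W=[ray(s,(x-430)/370*140+130-.3,y*.35+140-.3,z)[:2] for x,y in P]
    print(np.round(W,4).tolist())
    for i in range(4):
        d=W[(i+1)%4]-W[i];print(np.linalg.norm(d).round(4),np.degrees(np.arctan2(d[1],d[0])).round(1))
    print(np.mean(W,0))
show([(560,165),(662,162),(668,250),(560,262)],.078)
"
python3 -m inch '[0,2,2,0,0,0,25,0,0,0,0,0,25,0,0,0,0,0,0,0,0,0,0,0]' && python3 -m inch '[6,0,0,0,0,0,3,0,0,0,0,0,0,0,0,0,0,0]'
```

```text
[[0.436, -0.2809], [0.4541, -0.1476], [0.6161, -0.1579], [0.6129, -0.2889]]
0.1345 82.3
0.1624 -3.6
0.1311 -91.4
0.177 177.4
[ 0.52977207 -0.21883888]
time_s: 10.52
tcp_pos: [0.5208, -0.2191, 0.2547]
tcp_rot: [1.656, 0.846, -1.663]
force: [-2.4, 0.3, -8.9]
gripper_width: 0.0276
time_s: 10.9
tcp_pos: [0.5226, -0.22, 0.2492]
tcp_rot: [1.658, 0.84, -1.658]
force: [0.1, 0.1, -9.5]
gripper_width: 0.027
```

```bash
python3 -m inch '[3,0,0,0,0,0,1,0,0,0,0,0,0,0,0,0,0,0]';python3 -m inch '[1.5,0,0,0,0,0,0,0,0,0,0,0]'
```

```text
time_s: 11.28
tcp_pos: [0.5224, -0.2198, 0.2445]
tcp_rot: [1.658, 0.841, -1.658]
force: [0.4, 0.1, -8.1]
gripper_width: 0.0273
time_s: 11.52
tcp_pos: [0.5226, -0.2201, 0.2438]
tcp_rot: [1.658, 0.839, -1.658]
force: [-1.5, -0.1, -5.9]
gripper_width: 0.0272
```

```bash
python3 -m inch '[1.5,0,0,0,0,0,0,0,0,0,0,0]';python3 -m inch '[1,0,0,0,0,0,0,0,0,0,0,0]'; python3 -c "
from h import *
rel(None)"
```

```text
time_s: 11.78
tcp_pos: [0.5227, -0.2205, 0.2437]
tcp_rot: [1.658, 0.838, -1.657]
force: [-4.1, -0.9, 3.2]
gripper_width: 0.0273
time_s: 12.02
tcp_pos: [0.5228, -0.2208, 0.2436]
tcp_rot: [1.658, 0.837, -1.657]
force: [-5.0, -1.8, 7.5]
gripper_width: 0.0274
t 12.025 tcp [ 0.5228 -0.2208  0.2436] F [-5.  -1.8  7.5] w 0.027355357241256834 j [-0.49 -0.07  1.81 -0.    1.4   0.14] yaw_y -36.26 down [ 0.002 -0.002 -1.   ]
```

```bash
python3 -m inch '[0,0,0,0,0,0,0,0,0,0,0,0,0,0,0,0,0,0,0,0,0,0,0,0,0,0,0,0,0,0]' 1 && python3 -m inch '[0,0,0,0,0,0,0,0,0,0,0,0,-20,0,0,0,0,0,-40,0,0,0,0,0,-40,0,0,0,0,0]' && python3 -m inch '[0,0,58,0,0,0,0,0,58,0,0,0,0,0,58,0,0,0,0,0,58,0,0,0,0,0,40,0,0,0]' && python3 -c "
from h import *
import pickle
rel(None)
c=camera('top');s=camera('scene');pickle.dump((c,s),open('c1.pkl','wb'))
cv2.imwrite('pics/b4.png',np.hstack([cv2.resize(c['pixels'][150:260,270:370],(400,440),interpolation=2),cv2.resize(s['pixels'][135:245,155:255],(400,440),interpolation=2)]))"
```

```text
time_s: 12.65
tcp_pos: [0.5226, -0.2198, 0.2405]
tcp_rot: [1.658, 0.84, -1.658]
force: [0.1, 0.3, -0.6]
gripper_width: 0.072
time_s: 13.28
tcp_pos: [0.5225, -0.2199, 0.3433]
tcp_rot: [1.659, 0.839, -1.657]
force: [1.2, -0.5, 0.2]
gripper_width: 0.095
time_s: 13.9
tcp_pos: [0.3601, -0.4411, 0.3426]
tcp_rot: [1.659, 0.837, -1.658]
force: [0.5, -0.0, 0.5]
gripper_width: 0.0949
t 13.9 tcp [ 0.3601 -0.4411  0.3426] F [ 0.5 -0.   0.5] w 0.09486159216366825 j [-0.98 -0.1   1.68 -0.    1.56 -0.35] yaw_y -36.35 down [ 0.001 -0.002 -1.   ]
```

View pics/b4.png

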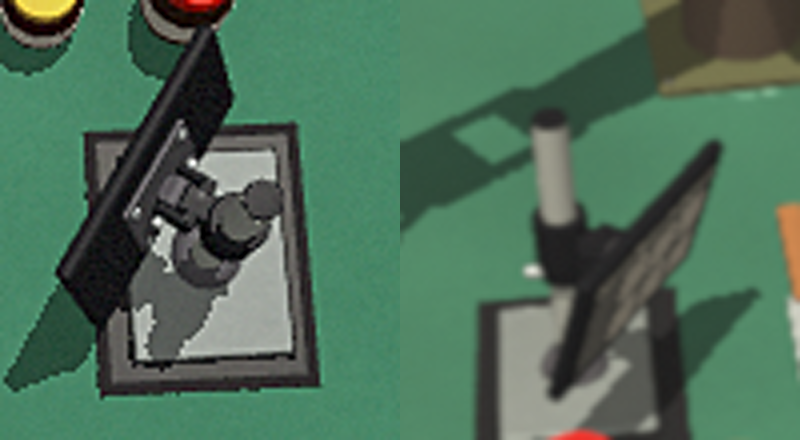

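The stand is on the mat with margin on all sides. Top-crop pixels: foot corners (280,150), (295,354), (132,362), pole cap (264,198), tablet top edge (208,28)–(62,272), bottom edge (233,98)–(97,325).

```bash
cat >> h.py <<'E'
POLE=np.array([.522,-.2198,.003])
def pose(phi,th,w,d=6,back=0):
    phi,th=np.radians([phi,th]);n=np.array([np.cos(phi),np.sin(phi),0]);z=np.array([0,0,1.])
    u=-np.sin(th)*n+np.cos(th)*z;o=np.cos(th)*n+np.sin(th)*z;s=np.cross(z,n)
    p=POLE+.05*n+.15*z+.0215*o+(.070-d/1e3-.011+back/1e3)*u+w/1e3*s
    return p,R.from_matrix(np.column_stack([-u,o,np.cross(-u,o)]))
def rows(targets,cur=None):
    if cur is None: s=state();cur=(np.array(s["tcp_pos"]),R.from_rotvec(s["tcp_rot"]))
    for p,r in targets:
        print(np.r_[cur[1].inv().apply(p-cur[0])*1000,np.degrees((cur[1].inv()*r).as_rotvec())].round(1).tolist());cur=(p,r)
E
python3 - <<'E'
from h import *
import pickle
c,s=pickle.load(open('c1.pkl','rb'))
t=lambda u,v:(u/4+270-.4,v/4+150-.4)
F=[ray(c,*t(*p),.015)[:2] for p in [(280,150),(295,354),(132,362)]]
e=F[0]-F[1];f=F[2]-F[1];print(np.linalg.norm(e),np.linalg.norm(f),np.degrees(np.arctan2(e[1],e[0])),np.degrees(np.arctan2(-f[0],f[1])),"ctr",(F[0]+F[2])/2)
print("pole",ray(c,*t(264,198),.273))
for nm,z,q in(("top",.214,[(208,28),(62,272)]),("bot",.085,[(233,98),(97,325)])):
    a,b=[ray(c,*t(*p),z) for p in q];d=a-b;print(nm,np.linalg.norm(d),np.degrees(np.arctan2(d[1],d[0]))+90,(a+b)/2-[.522,-.22,0])
    phi=np.arctan2(d[1],d[0])+np.pi/2;print("r,lat",((a+b)/2-POLE)[:2]@[np.cos(phi),np.sin(phi)],((a+b)/2-POLE)[:2]@[-np.sin(phi),np.cos(phi)])
E
```

```text
0.16896940360474944 0.1324356621990178 -3.8223525311612767 -2.866899051758886 ctr [ 0.52131798 -0.22410031]
pole [ 0.52314444 -0.22364609  0.273     ]
top 0.20653800597104327 53.03019342429592 [0.0548388  0.06936947 0.214     ]
r,lat 0.08824284725201179 -0.002215487547984253
bot 0.2114209551003776 52.66146101221842 [0.02871713 0.03499241 0.085     ]
r,lat 0.04507986623371377 -0.0017295983990655232
```

```bash
sed -i 's/-.2198,.003/-.2218,.003/' h.py
python3 - <<'E'
from h import *
import pickle
c,s=pickle.load(open('c1.pkl','rb'))
t=lambda u,v:(u/4+270-.4,v/4+150-.4); q=lambda u,v:((u-400)/4+155-.4,v/4+135-.4)
def tri(a,b):
    P=[np.array(k["camera_matrix"])@np.array(k["camera_from_world"])[:3] for k in(c,s)]
    X=cv2.triangulatePoints(*P,np.array(a,float),np.array(b,float)).ravel();X=X[:3]/X[3];return X
n=np.array([np.cos(np.radians(53)),np.sin(np.radians(53))])
for nm,a,b in(("top+w",(62,272),(718,146)),("pole",(264,198),(551,119))):
    X=tri(t(*a),q(*b));print(nm,X,"r",(X-POLE)[:2]@n,"lat",(X-POLE)[:2]@[-n[1],n[0]],"repr",proj(c,X)-t(*a),proj(s,X)-q(*b))
for th in(-10,-14,-18):
    for off,h in((.014,.07),(.029,.07)):
        a=np.radians(th);print(th,off,"r",.05+off*np.cos(a)-h*np.sin(a),"z",.153+off*np.sin(a)+h*np.cos(a))
for w in(70,-70):print(w,pose(53,-15,w),pose(0,30,w)[0])
s_=state();M=R.from_rotvec(s_["tcp_rot"]).as_matrix();print(M.round(2))
E
```

```text
top+w [ 0.49505008 -0.08968456  0.2074203 ] r 0.08929321404040315 lat 0.1010322190039111 repr [0.23168158 0.00955203] [0.14858251 0.00458163]
pole [ 0.52370026 -0.22375848  0.26978377] r -0.000540865784489152 lat -0.002536533309572193 repr [-0.20786815  0.00064966] [-0.13383899 -0.01581003]
-10 0.014 r 0.07594268097885605 z 0.21950546822351752
-10 0.029 r 0.09071479727403917 z 0.21690074555851357
-14 0.014 r 0.0805186728598407 z 0.2175337943009244
-14 0.029 r 0.09507310875398065 z 0.2139049658669294
-18 0.014 r 0.08494598083437846 z 0.2152477182194115
-18 0.029 r 0.09921182857880578 z 0.21061246330378727
70 (array([ 0.51693974, -0.11220038,  0.19862946]), Rotation.from_matrix(array([[-1.55761190e-01,  5.81308674e-01,  7.98635510e-01],
                            [-2.06702080e-01,  7.71422665e-01, -6.01815023e-01],
                            [-9.65925826e-01, -2.58819045e-01, -1.66533454e-16]]))) [ 0.56411955 -0.1518      0.20964935]
-70 (array([ 0.62874872, -0.19645448,  0.19862946]), Rotation.from_matrix(array([[-1.55761190e-01,  5.81308674e-01,  7.98635510e-01],
                            [-2.06702080e-01,  7.71422665e-01, -6.01815023e-01],
                            [-9.65925826e-01, -2.58819045e-01, -1.66533454e-16]]))) [ 0.56411955 -0.2918      0.20964935]
[[ 0.   0.8 -0.6]
 [-0.  -0.6 -0.8]
 [-1.   0.   0. ]]
```

```bash
sed -i 's/POLE=.*/POLE=np.array([.5227,-.2228,.003])/' h.py; python3 -m inch '[0,0,0,-10,0,0,0,0,0,-10,0,0,0,0,0,-10,0,0,0,0,0,-10,0,0,0,0,0,-10,0,0]' && python3 -m inch '[0,0,0,-10,0,0,0,0,0,-10,0,0,0,0,0,-10,0,0,0,0,0,-9,0,0,0,0,0,0,0,0]';python3 - <<'E'
from h import *
rel(None)
rows([pose(53,-14,70,back=90),pose(53,-14,70)])
p,r=pose(53,-14,70,back=90);s=state();print("translation first:",R.from_rotvec(s["tcp_rot"]).inv().apply(p-s["tcp_pos"])*1000)
E
```

```text
time_s: 14.62
tcp_pos: [0.3624, -0.4386, 0.3422]
tcp_rot: [1.025, 1.314, -1.026]
force: [-0.4, 1.0, -0.3]
gripper_width: 0.0951
time_s: 15.25
tcp_pos: [0.3623, -0.4387, 0.342]
tcp_rot: [0.509, 1.509, -0.51]
force: [0.1, 0.4, 0.3]
gripper_width: 0.0951
t 15.25 tcp [ 0.3623 -0.4387  0.342 ] F [0.1 0.4 0.3] w 0.09507281140795257 j [-0.98 -0.1   1.68  0.    1.56 -1.89] yaw_y 52.69 down [ 0.001 -0.001 -1.   ]
[55.3, 374.0, -74.0, -0.3, 0.0, -14.0]
[90.0, -0.0, -0.0, 0.0, 0.0, 0.0]
translation first: [ 55.26944654 374.04191846 -73.9923136 ]
```

```bash
python3 -m inch '[0,53,-10.5,0,0,0,0,53,-10.5,0,0,0,0,53,-10.5,0,0,0,0,53,-10.5,0,0,0,0,54,-10.5,0,0,0]' && python3 -m inch '[0,54,-10.5,0,0,0,0,54,-11,0,0,-7,28,0,0,0,0,-7,27,0,0,0,0,0,0,0,0,0,0,0]';python3 - <<'E'
from h import *
rel(None)
rows([pose(53,-14,70,back=90),pose(53,-14,70)])
c=camera("wrist");cv2.imwrite("pics/w5.png",c["pixels"])
E
```

```text
time_s: 15.88
tcp_pos: [0.4816, -0.1937, 0.3417]
tcp_rot: [0.511, 1.508, -0.511]
force: [1.0, -0.6, 0.4]
gripper_width: 0.0952
time_s: 16.5
tcp_pos: [0.5222, -0.1036, 0.2846]
tcp_rot: [0.326, 1.585, -0.699]
force: [0.4, -0.4, 0.0]
gripper_width: 0.0954
t 16.5 tcp [ 0.5222 -0.1036  0.2846] F [ 0.4 -0.4  0. ] w 0.09538521699367301 j [-0.18 -0.09  1.78 -0.22  1.57 -1.09] yaw_y 52.73 down [-0.15  -0.192 -0.97 ]
[-4.4, 9.8, 2.1, -0.3, -0.3, 0.1]
[90.0, -0.0, -0.0, 0.0, 0.0, 0.0]
```

View pics/w5.png

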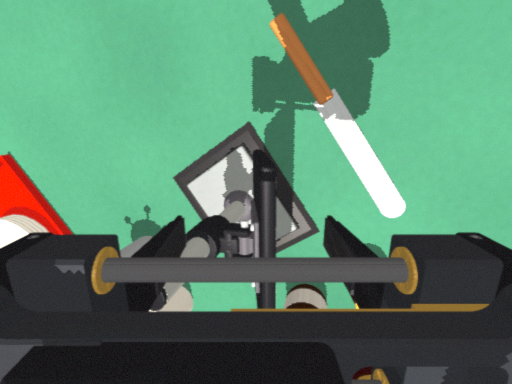

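The wrist view shows the tablet edge-on at column 265, between the fingers at 183 and 325. That offset agrees with the computed 10 mm shift. Next I descend and pinch.

```bash
python3 -m inch '[0,10,2,0,0,0,30,0,0,0,0,0,30,0,0,0,0,0,25,0,0,0,0,0,0,0,0,0,0,0]' && python3 -m inch '[0,0,0,0,0,0,0,0,0,0,0,0,0,0,0,0,0,0,0,0,0,0,0,0,0,0,0,0,0,0]' 0 20 && python3 -m inch '[0,0,0,0,0,0,0,0,0,0,0,0,0,0,0,0,0,0,0,0,0,0,0,0,0,0,0,0,0,0]';python3 - <<'E'
from h import *
rel(None); rows([pose(53,-14,70)])
E
```

```text
time_s: 17.18
tcp_pos: [0.5176, -0.1146, 0.201]
tcp_rot: [0.327, 1.583, -0.7]
force: [-0.7, -0.9, -0.3]
gripper_width: 0.0951
time_s: 17.8
tcp_pos: [0.5182, -0.1145, 0.2019]
tcp_rot: [0.325, 1.581, -0.698]
force: [0.1, -0.5, 0.1]
gripper_width: 0.0504
time_s: 18.42
tcp_pos: [0.5186, -0.1142, 0.2022]
tcp_rot: [0.326, 1.58, -0.697]
force: [2.3, 2.3, 1.0]
gripper_width: 0.0151
t 18.425 tcp [ 0.5186 -0.1142  0.2022] F [2.3 2.3 1. ] w 0.015059195773236538 j [-0.2  -0.05  1.88 -0.22  1.42 -1.08] yaw_y 52.77 down [-0.145 -0.192 -0.971]
[3.0, 0.2, -1.4, -0.2, -0.0, -0.1]
```

Run:
```python
from h import *
s=state();p,r=np.array(s["tcp_pos"]),R.from_rotvec(s["tcp_rot"]);q=R.from_rotvec([0,0,np.radians(-5)])
pts=[(POLE+(q**k).apply(p-POLE),(q**k)*r) for k in(1,2,3)]
rows(pts)
```

```text
[-1.4, 5.5, 7.6, 4.9, 1.2, -0.0]
[-1.4, 5.5, 7.6, 4.9, 1.2, -0.0]
[-1.4, 5.5, 7.6, 4.9, 1.2, -0.0]
```

```bash
python3 -m inch '[-1.4,5.5,7.6,4.85,1.2,0,-1.4,5.5,7.6,4.85,1.2,0,-1.4,5.5,7.6,4.85,1.2,0,0,0,0,0,0,0]';python3 -m inch '[-1.4,5.5,7.6,4.85,1.2,0,-1.4,5.5,7.6,4.85,1.2,0,-1.4,5.5,7.6,4.85,1.2,0,0,0,0,0,0,0]';python3 -c "
from h import *
rel(None);rows([pose(22.8,-14,70)]);print(state()['ft_torque'])"
```

```text
time_s: 18.92
tcp_pos: [0.5474, -0.1175, 0.2023]
tcp_rot: [0.538, 1.552, -0.898]
force: [2.5, 1.2, 1.0]
gripper_width: 0.0151
time_s: 19.42
tcp_pos: [0.5735, -0.1278, 0.2023]
tcp_rot: [0.753, 1.503, -1.095]
force: [2.7, -0.1, 2.6]
gripper_width: 0.0152
t 19.425 tcp [ 0.5735 -0.1278  0.2023] F [ 2.7 -0.1  2.6] w 0.01515602937475833 j [-0.24  0.13  1.69 -0.15  1.52 -0.62] yaw_y 22.82 down [-0.221 -0.095 -0.971]
[3.0, 0.8, -2.1, 0.0, 0.1, -0.1]
[-0.03496972 -0.74090673  0.32718365]
```

```bash
python3 -m inch '[-1.4,5.5,7.6,4.85,1.2,0,-1.4,5.5,7.6,4.85,1.2,0,-1.4,5.5,7.6,4.85,1.2,0,-1.4,5.5,7.6,4.85,1.2,0]';python3 -m inch '[-0.8,3.1,4.3,2.7,0.7,0,0,0,0,0,0,0,0,0,0,0,0,0]';python3 -c "
from h import *
rel(None);rows([pose(0,-14,70)]);print(state()['ft_torque'])
s=camera('scene')
cv2.imwrite('pics/s6.png',cv2.resize(s['pixels'][125:265,140:270],(650,700))[:600])"
```

```text
time_s: 19.92
tcp_pos: [0.6026, -0.1509, 0.2024]
tcp_rot: [1.042, 1.401, -1.353]
force: [1.1, -2.5, 1.5]
gripper_width: 0.0148
time_s: 20.3
tcp_pos: [0.6059, -0.1548, 0.2024]
tcp_rot: [1.081, 1.385, -1.386]
force: [2.5, -2.1, 1.3]
gripper_width: 0.0147
t 20.3 tcp [ 0.6059 -0.1548  0.2024] F [ 2.5 -2.1  1.3] w 0.014716331156811133 j [-0.3   0.23  1.58 -0.07  1.57 -0.29] yaw_y 0.07 down [-0.241 -0.003 -0.971]
[2.9, 1.3, -2.0, 0.1, 0.1, -0.1]
[-0.46930302 -0.59223001  0.43453883]
```

View pics/s6.png

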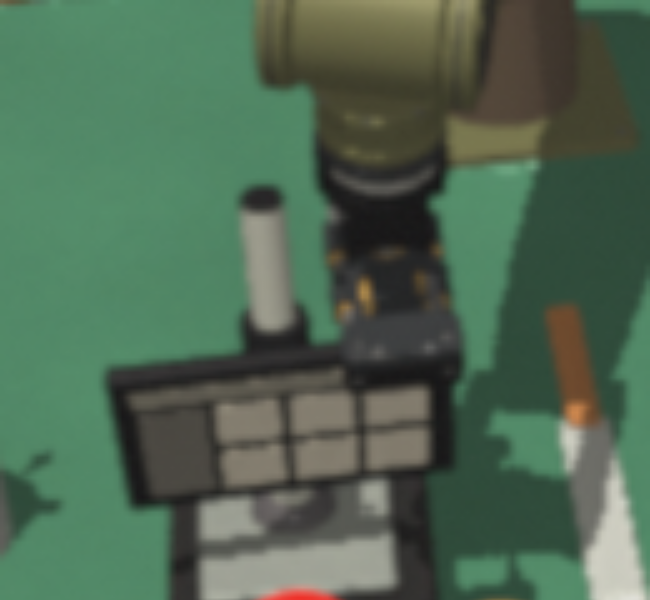

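The scene crop shows the screen facing the customer side, with the foot still on the mat and the gripper at the tablet's right end, clear of the pole. Next is the lean.

Run:
```python
from h import *
s=state();p,r=np.array(s["tcp_pos"]),R.from_rotvec(s["tcp_rot"]);H=POLE+[.05,0,.15];q=R.from_rotvec([0,np.radians(-5.5),0])
rows([(H+(q**k).apply(p-H),(q**k)*r) for k in(1,2)])
```

```text
[-1.7, -5.5, -0.0, 0.0, -0.0, 5.5]
[-1.7, -5.5, -0.0, 0.0, -0.0, 5.5]
```

```bash
python3 -m inch '[-1.7,-5.5,0,0,0,5.5,-1.7,-5.5,0,0,0,5.5,0,0,0,0,0,0]';python3 -m inch '[-1.7,-5.5,0,0,0,5.5,-1.7,-5.5,0,0,0,5.5,0,0,0,0,0,0]';python3 -m inch '[-1.7,-5.5,0,0,0,5.5,-1.7,-5.5,0,0,0,5.5,0,0,0,0,0,0]';python3 -c "
from h import *
rel(None);rows([pose(0,19,70)]);print(state()['ft_torque'])"
```

```text
time_s: 20.72
tcp_pos: [0.5949, -0.1545, 0.2082]
tcp_rot: [1.183, 1.246, -1.247]
force: [1.5, -2.8, 1.3]
gripper_width: 0.015
time_s: 21.1
tcp_pos: [0.5845, -0.1547, 0.2117]
tcp_rot: [1.271, 1.105, -1.107]
force: [-0.0, -2.2, 1.4]
gripper_width: 0.0154
time_s: 21.48
tcp_pos: [0.5735, -0.1548, 0.213]
tcp_rot: [1.347, 0.96, -0.962]
force: [-1.3, -2.8, 3.3]
gripper_width: 0.0149
t 21.475 tcp [ 0.5735 -0.1548  0.213 ] F [-1.3 -2.8  3.3] w 0.014901854246071357 j [-0.42 -0.19  1.99  0.15  1.03 -0.48] yaw_y 0.01 down [ 0.326 -0.001 -0.945]
[3.5, 1.2, -2.0, 0.0, 0.1, -0.0]
[-0.53852513  0.1461406  -0.05870507]
```

```bash
python3 -m inch '[-1.7,-5.5,0,0,0,5.5,-1.7,-5.5,0,0,0,5.5,0,0,0,0,0,0,0,0,0,0,0,0]';python3 -c "
from h import *
rel(None)"; python3 -m inch '[0,0,0,0,0,0,0,0,0,0,0,0,0,0,0,0,0,0,0,0,0,0,0,0,0,0,0,0,0,0]' 1 && python3 -m inch '[0,0,0,0,0,0,0,0,0,0,0,0,-25,0,0,0,0,0,-40,0,0,0,0,0,-50,0,0,0,0,0]';python3 -c "
from h import *
rel(None)"
```

```text
time_s: 21.98
tcp_pos: [0.5626, -0.1548, 0.2119]
tcp_rot: [1.412, 0.816, -0.816]
force: [-3.7, -3.2, 5.5]
gripper_width: 0.0149
t 21.975 tcp [ 0.5626 -0.1548  0.2119] F [-3.7 -3.2  5.5] w 0.014873334898205907 j [-0.47 -0.31  2.14  0.3   0.86 -0.62] yaw_y 0.03 down [ 0.499 -0.001 -0.866]
time_s: 22.6
tcp_pos: [0.5621, -0.1544, 0.2113]
tcp_rot: [1.412, 0.815, -0.815]
force: [0.5, -0.6, 0.3]
gripper_width: 0.0598
time_s: 23.22
tcp_pos: [0.5036, -0.154, 0.3108]
tcp_rot: [1.412, 0.817, -0.816]
force: [1.1, 0.4, 0.7]
gripper_width: 0.095
t 23.225 tcp [ 0.5036 -0.154   0.3108] F [1.1 0.4 0.7] w 0.0950164897171393 j [-0.54 -0.51  2.11  0.29  1.1  -0.61] yaw_y 0.01 down [ 0.499  0.    -0.867]
```

```bash
python3 -m inch '[-50,0,0,0,0,0,-40,-20,0,0,0,0,0,-30,50,0,0,0,0,-30,50,0,0,0,0,0,55,0,0,0]' && python3 -m inch '[0,0,55,0,0,0,0,0,50,0,0,0,0,0,30,0,0,0,0,0,0,0,0,0]';python3 -c "
from h import *
import pickle
rel(None)
c=camera('top');s=camera('scene');pickle.dump((c,s),open('c2.pkl','wb'))
cv2.imwrite('pics/b7.png',np.hstack([cv2.resize(c['pixels'][150:260,270:370],(400,440),interpolation=2),cv2.resize(s['pixels'][135:265,155:255],(400,520),interpolation=2)[:440]]))
cv2.imwrite('pics/full8.png',np.hstack([cv2.resize(c['pixels'],(400,300)),cv2.resize(s['pixels'],(400,300))]))"
```

```text
time_s: 23.85
tcp_pos: [0.3885, -0.3106, 0.3483]
tcp_rot: [1.413, 0.813, -0.817]
force: [1.4, 0.2, 1.1]
gripper_width: 0.095
time_s: 24.35
tcp_pos: [0.3898, -0.4458, 0.3481]
tcp_rot: [1.414, 0.815, -0.817]
force: [0.1, 0.9, -0.3]
gripper_width: 0.0948
t 24.35 tcp [ 0.3898 -0.4458  0.3481] F [ 0.1  0.9 -0.3] w 0.09481785144093796 j [-1.17 -0.23  1.85  0.49  1.33 -1.24] yaw_y -0.15 down [ 0.5   -0.    -0.866]
```

View pics/b7.png

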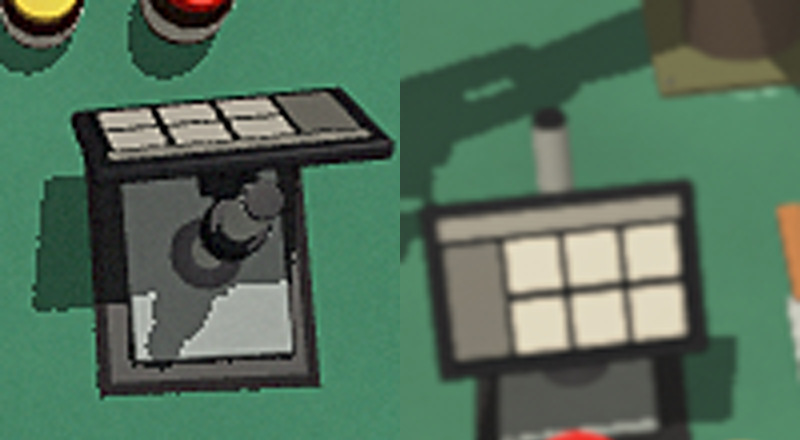

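View pics/full8.png

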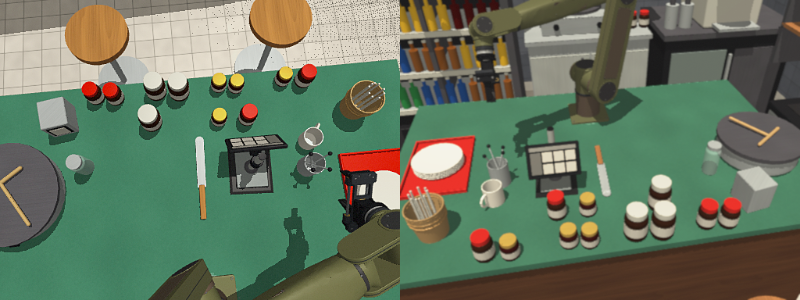

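The tablet faces the customer side and leans back. The foot corners (132,362) and (295,354) haven't moved, and the bystanders look undisturbed. I'll triangulate the screen corners for a numeric check.

Run:
```python
from h import *
import pickle
c,s=pickle.load(open('c2.pkl','rb'));c0=pickle.load(open('c0.pkl','rb'))
t=lambda u,v:(u/4+270-.4,v/4+150-.4); q=lambda u,v:((u-400)/4+155-.4,v/4+135-.4)
P=[np.array(k["camera_matrix"])@np.array(k["camera_from_world"])[:3] for k in(c,s)]
X=[]
for a,b in(((335,88),(440,380)),((75,115),(707,345)),((392,142),(425,207)),((102,165),(692,180))):
    x=cv2.triangulatePoints(*P,np.array(t(*a)),np.array(q(*b))).ravel();X.append(x[:3]/x[3]);print(X[-1].round(4))
bR,bL,tR,tL=X
for d in(bL-bR,tL-tR):print("yaw",np.degrees(np.arctan2(-d[0],d[1])),np.linalg.norm(d))
u=(tL+tR-bL-bR)/2;print("tilt",np.degrees(np.arctan2(-u[0],u[2])),np.linalg.norm(u))
F=[ray(c,*t(*p),.015)[:2] for p in [(295,354),(132,362)]];f=F[1]-F[0];print("foot yaw",np.degrees(np.arctan2(-f[0],f[1])))
# change vs start, away from stand/arm
d=cv2.absdiff(c["pixels"],c0["top"]["pixels"]).max(2)>60
n,l,st,ce=cv2.connectedComponentsWithStats(d.astype(np.uint8))
print([tuple(x) for x in st[1:] if x[4]>12])
```

```text
[ 0.6298 -0.3285  0.1067]
[ 0.628  -0.1205  0.1097]
[ 0.5613 -0.3272  0.2256]
[ 0.565  -0.1214  0.2273]
yaw 0.5015148510525208 0.20806528134913707
yaw -1.0305477861493373 0.20586089628209814
tilt 29.074171028752197 0.13535929628800875
foot yaw -2.866899051758886
[(np.int32(288), np.int32(172), np.int32(80), np.int32(71), np.int32(1799)), (np.int32(120), np.int32(175), np.int32(85), np.int32(95), np.int32(3620)), (np.int32(278), np.int32(194), np.int32(13), np.int32(34), np.int32(71)), (np.int32(290), np.int32(197), np.int32(2), np.int32(15), np.int32(16)), (np.int32(284), np.int32(213), np.int32(9), np.int32(15), np.int32(29)), (np.int32(433), np.int32(217), np.int32(79), np.int32(106), np.int32(4437)), (np.int32(369), np.int32(266), np.int32(12), np.int32(15), np.int32(48)), (np.int32(363), np.int32(279), np.int32(9), np.int32(49), np.int32(73)), (np.int32(385), np.int32(282), np.int32(3), np.int32(14), np.int32(17)), (np.int32(371), np.int32(292), np.int32(11), np.int32(7), np.int32(22)), (np.int32(375), np.int32(297), np.int32(6), np.int32(5), np.int32(14)), (np.int32(387), np.int
[... 1041 characters left out ...]
.int32(10), np.int32(5), np.int32(14)), (np.int32(190), np.int32(351), np.int32(33), np.int32(33), np.int32(414)), (np.int32(350), np.int32(352), np.int32(22), np.int32(13), np.int32(66)), (np.int32(325), np.int32(362), np.int32(20), np.int32(11), np.int32(23)), (np.int32(257), np.int32(364), np.int32(19), np.int32(20), np.int32(155)), (np.int32(303), np.int32(365), np.int32(9), np.int32(11), np.int32(22)), (np.int32(313), np.int32(364), np.int32(9), np.int32(6), np.int32(13)), (np.int32(470), np.int32(366), np.int32(4), np.int32(7), np.int32(17)), (np.int32(312), np.int32(373), np.int32(12), np.int32(6), np.int32(15)), (np.int32(280), np.int32(376), np.int32(11), np.int32(8), np.int32(46))]
```

All checks agree: the only changes in the image are the stand, the arm and their shadows.

```bash
python3 -c "
from station import *
print(hand_in())"
```

```text
the job is handed in; nothing more can be done
None
```

I carried the stand to the mat by its pole top, then pinched the tablet's top edge to swivel it towards the customer and lean it back. I let go, moved the arm clear and handed in at about 24.5 s on the robot's clock, against the 58 s limit.

The first pole grasp failed: I lifted before the fingers had closed and they came up empty. The stand had not moved, so I repeated the grasp with more time.

| Last check | Measured | Wanted |
|---|---|---|
| Foot yaw | −2.9° (one edge; −3.8° along the long side when set down) | −3.1° (mat) |
| Pole position | about 1 to 3 mm from the mat centre | whole foot on mat (margin about 25 mm each side) |
| Screen yaw | +0.5° and −1.0° from its two long edges; 0.0° from the gripper at release | 0° (straight out) |
| Lean back | 29° from the cameras; 30° from the gripper at release | about 30° |

- **Bystanders:** comparing the top view before and after showed changes only at the stand, the arm and their shadows. The jars, mug, shaker, spoon pot and spatula stayed put.
- **Disagreements:** the camera and gripper figures differ by about 1°, which is within my pixel-picking error. No final check failed.

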